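# Set the photometer to its green filter and take a reading

### The arm

A 6-joint arm with a two-finger parallel gripper is mounted at the origin on the work surface. World frame = base frame: x ahead of the robot, y to its left, z up, the work surface at z = 0. Lengths are in m, angles in degrees, forces in N, time in s.
With the tool pointing down it reaches from about 0.3 to 0.75 m from the base axis. Payload 8.5 kg.
Tool frame: the origin (TCP) lies on the mounting face of the last link; the fingertips stand 173 mm ahead of it and the grasp point (between the pads) lies 155 mm ahead of it (env.tips_ahead is the distance from the TCP to the fingertips, in m); z points along the fingers, x is the direction in which the jaws open and shut, and the axes are right-handed (so a half turn about z gives the same grasp; the last joint's range is limited). The gripper opens to 85 mm and grips with 20 to 120 N. Pads are 22 mm wide; open, the fingers measure 114 mm over their backs; the gripper's body (76 mm by 85 mm) begins 54 mm behind the grasp point. The pads swing forward as they close: fully open they stand 13 mm farther back than shut.
Start: joints at [-79.372, 21.807, 74.336, -0, 83.858, -12.336], TCP at [0.215, -0.506, 0.405] pointing down, gripper open.
Joint ranges: [-178.18, 178.18], [-50.72, 133.34], [12.68, 142.11], [-81.47, 261.47], [9.98, 163.14], [-165.26, 165.26]. Speed limits (degrees/s): [136.94, 136.94, 180, 180, 180, 180].

### API

Orientations are given as a 3x3 rotation matrix whose columns are the frame's x, y, z axes.
In Python, from rig import env gives the robot as it stands. The module is installed in compiled form; this text tells all that it offers.
- The arm moves only by the tool step_arm, never from a script. Its argument "increments" is a list of rows, each an object of numbers: "x", "y", "z": the shift along the tool's x, y, z in cm; "wx", "wy", "wz": the turn, a rotation vector about the tool's x, y, z in rad; "gripper": the finger opening in cm, from 0 to 8.54. A call has 1 to 20 rows; each row shifts and turns the commanded pose from where the row before left it, along the tool's axes as they then stand; what a row does not reach is not made up. A row lasts 1/10 s, in which the tool goes at most 50 mm and 8.59 degrees, less where a joint would pass 70% of its speed; a pose out of reach is approached as far as the arm can. A call with a gripper value outside its range is refused whole. The fingers move at their own pace and stop on an object; "newtons" is the grip in N (left out, the last holds). Time passes only in rows, so rows that do not move let the fingers close. It gives the time, the measured TCP pose, the force and the opening at its end, in the units of the state.
- env.observe(): the state, without advancing time (a new reading comes with each control period).
- env.get_image(name): name is "scene" or "top" or "wrist"; returns a dict with "color" (420x560x3 uint8, blue, green, red), "camera_matrix" (3x3 intrinsics, pixels), "rvec" (rotation vector, rad) and "tvec" (3), from world to camera coordinates, as OpenCV has them. Camera axes: x right, y down, z forward; pixel columns grow to the right and rows downward; lengths in m; the calibration is good to about 2 mm. A picture is of the moment at which its call begins. There is no depth.
- env.close_job(): hands the job in, once; it reports no verdict.
The state is a dict: "time_s": time; "q": joint angles; "qvel": joint speeds; "joint_efforts": joint torques, N m; "position": TCP position; "tool_rot": TCP orientation; "ft_force": force on the tool from outside, world axes, zero at the start; "wrist_torque": the same for the moment, N m; "grip_width": finger opening in m.
Only numpy, scipy, OpenCV 4.12 (cv2) and the standard library are available. Lean on these libraries where they do the work, as an engineer would, in place of code of your own. Each camera call takes 0.05 s, during which the arm holds its last target. There are 200 camera calls.

### The job

Turn the photometer's filter wheel by its upright studs until the green filter is centred in the round window and fills it, keeping the orange shutter closed meanwhile. Then slide the shutter fully open, and only after that press the white read button right down and let it come back up, with the green filter still filling the window. Leave the bottle, the beaker and the jar standing where they are.

Things in the scene. Friction and masses are not known exactly. Their poses are not given: they have to be found in the camera images.
- photometer: White bench instrument, fixed to the bench, 240 (its x) x 350 (its y) x 70 mm high, flat deck at 70 mm above the bench. Origin at the centre of its underside, on the bench; z up. The black filter wheel lies flat on the +y half of the deck, the blue control panel with shutter and button on the -y half.
- wheel_axis (a point): Centre of the filter wheel, on its upper face, 80 mm above the bench. The wheel is a flat black disc, radius 95 mm, 8 mm thick, on a vertical axis; it turns both ways without end, has no click stops and stays where it is left (2 to 3 N at a stud turns it). Aluminium hub, radius 14 mm, 6 mm high. Three steel studs stand on it 120 degrees apart, 42 mm from the axis.
- green_filter (a point): Centre of the green filter, on the wheel's upper face; it moves with the wheel. Six flush round filters of 34 mm diameter lie every 60 degrees, their centres 75 mm from the axis: counter-clockwise from above green, blue, violet, white, yellow, red.
- window (a point): Centre of the fixed round window (24 mm diameter), projected on the wheel's upper face, 75 mm from the wheel axis on the instrument's +x side. It is cut in a white cover plate, 80 mm wide, that overhangs the wheel's rim from 56 mm off the axis outwards to 112 mm; its top is 8 mm above the wheel's upper face. The studs pass inside it.
- stud0 (a point): Centre of the top end of the stud midway in angle between the green and the blue filter. The studs are plain upright steel pins, 12 mm in diameter, 35 mm tall from the wheel's upper face; tops 115 mm above the bench.
- stud1 (a point): The same on the stud between violet and white, 120 degrees counter-clockwise of stud0.
- stud2 (a point): The same on the stud between yellow and red, 120 degrees clockwise of stud0.
- shutter_top (a point): Centre of the top of the shutter's orange upright tab, 34 mm above the deck (104 mm above the bench). The tab is 10 mm thick along the instrument's x and 26 mm wide along its y, with a 16 mm long, 8 mm high foot.
- shutter (a joint): Travel of the shutter in m: 0 closed (tab at the robot's end of its slot), 0.045 fully open against its stop. It slides along the instrument's +x, away from the robot, with about 1.5 N of friction, and stays where it is left.
- read_button_top (a point): Centre of the top of the white read button, radius 14 mm, in a black housing on the deck; it is pressed straight down.
- read_button (a joint): Travel of the button in m: 0 up, 0.006 fully down; springs back. It takes 4 N to push it fully down.
- amber_bottle: Loose amber glass bottle, 60 mm diameter, 150 mm high; leave it alone. Origin at the centre of its underside.
- beaker: Loose clear beaker, 70 mm diameter, 85 mm high; leave it alone. Origin at the centre of its underside.
- specimen_jar: Loose white jar with red cap, 56 mm diameter, 65 mm high; leave it alone. Origin at the centre of its underside.

How it is judged:
By the outcome, as a careful person would: the job done as asked, in the order asked, and still so for the second after the job is handed in, with the robot touching nothing.
It also fails if it takes over 54 s, if anything falls off the work surface, if the arm or the gripper's body presses on something with over 40 N, if the wrist force passes 120 N, or if a joint passes its speed limit or range.

## Working session

There is one attempt and no reset: what is moved stays moved. The work goes in short steps, Python scripts to look and compute and a tool call to move; the robot and the scene stay as the last step left them, time stands still between calls to the robot, and variables do not carry over. Pictures are saved under pics/ and viewed, about 8 in all and at most 12, crops included, and the job is handed in when it is done.

Besides the shell and the picture viewer there is one more tool, called after ">>>" as name([rows], argument=value, ...), one row to a line, values as JSON. step_arm: Moves the arm, as the interface text tells. Its arguments: {"type":"object","properties":{"increments":{"type":"array"},"newtons":{"type":"number"}},"required":["increments"]}

```bash
mkdir -p pics; cat > h.py <<'E'
import numpy as np, cv2
from rig import env
def snap(n,f):
    im=env.get_image(n); cv2.imwrite('pics/'+f,im['color']); np.savez('pics/'+f+'.npz',**im); return im
def ray(im,u,v,z):
    K=im['camera_matrix'];R=cv2.Rodrigues(im['rvec'])[0];t=np.ravel(im['tvec'])
    p=cv2.undistortPoints(np.array([[[u,v]]],float),K,None)[0,0]
    d=R.T@np.array([p[0],p[1],1]);c=-R.T@t
    return c+d*(z-c[2])/d[2]
def proj(im,P):
    return cv2.projectPoints(np.array(P,float).reshape(-1,3),np.array(im['rvec'],float),np.array(im['tvec'],float),im['camera_matrix'],None)[0].reshape(-1,2)
E
python3 - <<'E'
from h import *
a=snap('top','t1.png');b=snap('scene','s1.png')
s=env.observe();print(s['time_s'],s['position'],np.round(s['tool_rot'],3),s['grip_width'],env.tips_ahead)
E
```

```text
0.1 [ 0.21458618 -0.50636807  0.40417601] [[ 0.39  -0.921 -0.   ]
 [-0.921 -0.39   0.001]
 [-0.001 -0.    -1.   ]] 0.08516719786600371 0.1734
```

View pics/t1.png

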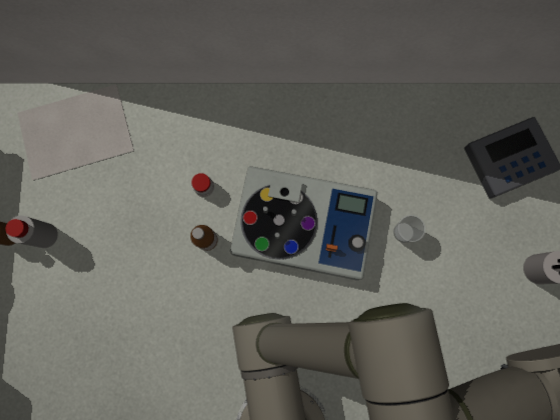

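View pics/s1.png

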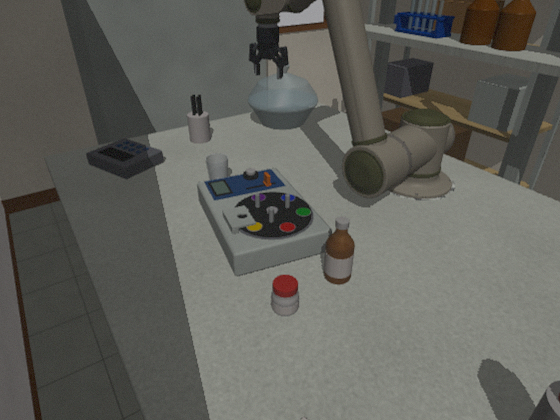

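Top view: wheel centre ≈(279,220), green (262,244), blue (291,247), red (250,217), window ≈(285,191), shutter tab ≈(331,247), button ≈(358,242). The bottle stands at (203,236), the beaker at (409,230) and the jar at (202,184). I'll fit these to world coordinates.

```bash
python3 - <<'E'
from h import *
a=dict(np.load('pics/t1.png.npz'))
c=a['color']
for n,u,v,z in [('deckTL',248,167,.07),('deckTR',377,188,.07),('deckBR',362,278,.07),('deckBL',232,268,.07),('hub',279,220,.086),('green',262,244,.08),('blue',291,247,.08),('violet',308,223,.08),('red',250,217,.08),('win',285,191,.088),('shut',332,247,.104),('btn',358,242,.085),('bottle',198,232,.15),('beaker',409,230,.04),('jar',202,184,.065)]:
    print(n,np.round(ray(a,u,v,z),3))
cv2.imwrite('pics/t1c.png',cv2.resize(c[155:290,180:430],None,fx=3.2,fy=3.2,interpolation=cv2.INTER_CUBIC))
E
```

```text
deckTL [0.677 0.096 0.07 ]
deckTR [ 0.622 -0.244  0.07 ]
deckBR [ 0.388 -0.2    0.07 ]
deckBL [0.41  0.132 0.07 ]
hub [0.533 0.012 0.086]
green [0.472 0.055 0.08 ]
blue [ 0.464 -0.019  0.08 ]
violet [ 0.527 -0.063  0.08 ]
red [0.541 0.087 0.08 ]
win [ 0.609 -0.003  0.088]
shut [ 0.463 -0.121  0.104]
btn [ 0.478 -0.189  0.085]
bottle [0.492 0.209 0.15 ]
beaker [ 0.516 -0.331  0.04 ]
jar [0.632 0.218 0.065]
```

View pics/t1c.png

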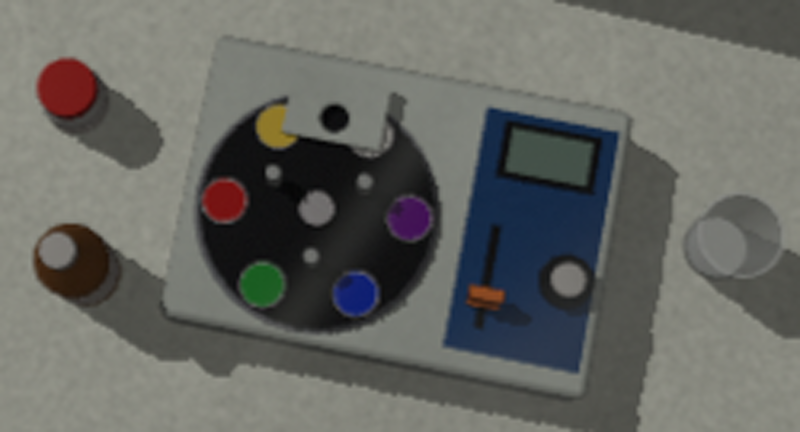

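Shows the wheel clearly: window at crop (335,118), hub (316,208), shutter tab (486,292), button (569,280). Next I fit wheel centre and phase from colour centroids.

```bash
python3 - <<'E'
from h import *
from scipy.optimize import least_squares
a=dict(np.load('pics/t1.png.npz'));c=a['color']
hsv=cv2.cvtColor(c,cv2.COLOR_BGR2HSV)
P={}
for n,lo,hi,k,(u,v) in [('green',45,75,0,(262,244)),('blue',110,130,1,(291,247)),('violet',131,165,2,(308,223)),('red',170,190,5,(250,217))]:
    H=hsv[...,0].astype(int); H[H<10]+=180
    m=(H>=lo)&(H<=hi)&(hsv[...,1]>110)&(hsv[...,2]>40)
    yy,xx=np.mgrid[:420,:560]; m&=np.hypot(xx-u,yy-v)<10
    P[k]=ray(a,xx[m].mean(),yy[m].mean(),.08);print(n,m.sum(),P[k])
f=lambda p:np.concatenate([P[k][:2]-p[:2]-.075*np.array([np.cos(p[2]+k*np.pi/3),np.sin(p[2]+k*np.pi/3)]) for k in P])
r=least_squares(f,[.533,.012,2.5]);p=r.x
print('c',p[:2],'green deg',np.degrees(p[2]),'res mm',r.fun*1e3)
for i in range(3):
    t=p[2]+np.radians(30+120*i);print('stud',i,p[:2]+.042*np.array([np.cos(t),np.sin(t)]),np.degrees(t)%360)
o=lambda u,v,z:ray(a,180+u/3.2,155+v/3.2,z)
w=o(335,118,.088);print('win',w,np.degrees(np.arctan2(*(w[:2]-p[:2])[::-1])),np.linalg.norm(w[:2]-p[:2]))
s1=o(365,181,.115);s2=o(273,172,.115);s0=o(311,256,.115);print('studs seen 0,1,2',s0,s1,s2)
print('shut',o(486,290,.104),'btn',o(569,280,.085))
for e in [((220,38),(630,113)),((165,308),(583,390))]:
    d=o(*e[1],.07)-o(*e[0],.07);print('edge -y dir deg',np.degrees(np.arctan2(d[1],d[0]))+90,np.linalg.norm(d))
E
```

```text
green 129 [0.47258827 0.05710155 0.08      ]
blue 139 [ 0.46543962 -0.0181718   0.08      ]
violet 123 [ 0.52683591 -0.06165718  0.08      ]
red 140 [0.54107907 0.08797749 0.08      ]
c [0.53381431 0.01322221] green deg 144.53966699018036 res mm [-0.13723119  0.36889571 -0.14914003 -0.2447802   0.1583514  -0.21972017
  0.12801942  0.0956047 ]
stud 0 [0.49200489 0.01721879] 174.53966699018036
stud 1 [ 0.55125788 -0.02498409] 294.5396669901804
stud 2 [0.55818015 0.04743194] 54.539666990180365
win [ 0.60660179 -0.00215253  0.088     ] -11.927141282893885 0.0743935526810442
studs seen 0,1,2 [0.49077778 0.01611213 0.115     ] [ 0.55037982 -0.02584168  0.115     ] [0.55712631 0.04655629 0.115     ]
shut [ 0.46636728 -0.12081807  0.104     ] btn [ 0.47675004 -0.18860731  0.085     ]
edge -y dir deg -10.420787855506433 0.34259782265613886
edge -y dir deg -10.578271979208921 0.3401106197031125
```

>>> step_arm([
  {"wz": -0.133,"gripper": 4.5},
  {"wz": -0.133},
  {"wz": -0.133},
  {"wz": -0.133},
  {"wz": -0.133},
  {"wz": -0.133},
  {"wz": -0.133},
  {"wz": -0.133},
  {"wz": -0.133},
  {"wz": -0.133},
  {"wz": -0.133},
  {"wz": -0.133},
], newtons=25)

```text
invalid input at $.increments[0]: expected keys x, y, z, wx, wy, wz, gripper
```

>>> step_arm([
  {"x": 2.53,"y": -1.49},
  {"x": 2.53,"y": -1.49},
  {"x": 2.53,"y": -1.49},
  {"x": 2.53,"y": -1.49},
  {"x": 2.53,"y": -1.49},
  {"x": 2.53,"y": -1.49},
  {"x": 2.53,"y": -1.49},
  {"x": 2.53,"y": -1.49},
  {"x": 2.53,"y": -1.49},
  {"x": 2.53,"y": -1.49},
  {"x": 2.53,"y": -1.49},
  {"x": 2.53,"y": -1.49},
  {"x": 2.53,"y": -1.49},
  {"x": 2.53,"y": -1.49},
  {"x": 2.53,"y": -1.49},
  {"x": 2.53,"y": -1.49},
  {"x": 2.53,"y": -1.49},
  {"x": 2.53,"y": -1.49},
  {"x": 2.53,"y": -1.49},
  {"x": 2.53,"y": -1.49},
])

```text
invalid input at $.increments[0]: expected keys x, y, z, wx, wy, wz, gripper
```

```bash
cat >> h.py <<'E'
def to(tx,ty,tz_tip,phi=None):
    s=env.observe();R=np.array(s['tool_rot']);p=np.array(s['position'])
    d=R.T@(np.array([tx,ty,tz_tip+env.tips_ahead])-p)
    f=np.degrees(np.arctan2(R[1,0],R[0,0]))
    print('t',s['time_s'],'pos',np.round(p,4),'phi',round(f,2),'tilt',np.round(R[:,2],3),'grip',round(s['grip_width'],4),'F',np.round(s['ft_force'],1),'q1,6',np.round(s['q'],1)[[0,5]])
    print('  delta tool cm',np.round(d*100,2),'' if phi is None else 'wz %.3f'%-np.radians((phi-f+180)%360-180))
E
python3 - <<'E'
from h import *
to(.5508,-.0254,.2,24.5)
snap('wrist','w1.png')
E
```

```text
t 0.1 pos [ 0.2146 -0.5064  0.4042] phi -67.04 tilt [-0.     0.001 -1.   ] grip 0.0852 F [-0.4  1.2 -0.1] q1,6 [-79.4 -12.3]
  delta tool cm [-31.16 -49.72   3.13] wz -1.598
```

View pics/w1.png

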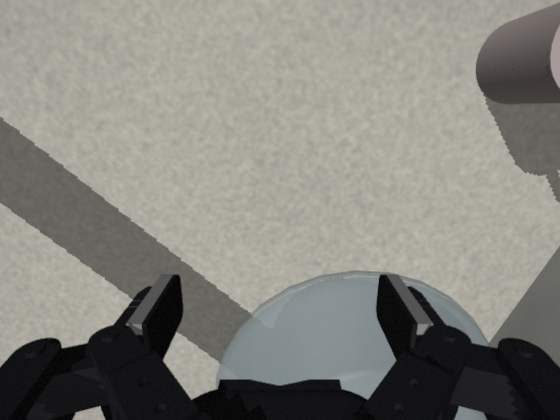

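Picture 4: only the fingers and a glass vessel below the start position; the arm has not moved, since every row needs all keys. I'll rise a little first.

>>> step_arm([
  {"x": 0,"y": 0,"z": -3,"wx": 0,"wy": 0,"wz": 0,"gripper": 8.5},
  {"x": 0,"y": 0,"z": -3,"wx": 0,"wy": 0,"wz": 0,"gripper": 8.5},
  {"x": 0,"y": 0,"z": 0,"wx": 0,"wy": 0,"wz": -0.133,"gripper": 4.5},
  {"x": 0,"y": 0,"z": 0,"wx": 0,"wy": 0,"wz": -0.133,"gripper": 4.5},
  {"x": 0,"y": 0,"z": 0,"wx": 0,"wy": 0,"wz": -0.133,"gripper": 4.5},
  {"x": 0,"y": 0,"z": 0,"wx": 0,"wy": 0,"wz": -0.133,"gripper": 4.5},
  {"x": 0,"y": 0,"z": 0,"wx": 0,"wy": 0,"wz": -0.133,"gripper": 4.5},
  {"x": 0,"y": 0,"z": 0,"wx": 0,"wy": 0,"wz": -0.133,"gripper": 4.5},
  {"x": 0,"y": 0,"z": 0,"wx": 0,"wy": 0,"wz": -0.133,"gripper": 4.5},
  {"x": 0,"y": 0,"z": 0,"wx": 0,"wy": 0,"wz": -0.133,"gripper": 4.5},
  {"x": 0,"y": 0,"z": 0,"wx": 0,"wy": 0,"wz": -0.133,"gripper": 4.5},
  {"x": 0,"y": 0,"z": 0,"wx": 0,"wy": 0,"wz": -0.133,"gripper": 4.5},
  {"x": 0,"y": 0,"z": 0,"wx": 0,"wy": 0,"wz": -0.133,"gripper": 4.5},
  {"x": 0,"y": 0,"z": 0,"wx": 0,"wy": 0,"wz": -0.133,"gripper": 4.5},
], newtons=25)

```text
time_s: 1.55
position: [0.2146, -0.5064, 0.4644]
tool_rot: [[0.908, 0.418, -0.0], [0.418, -0.908, 0.001], [0.0, -0.001, -1.0]]
ft_force: [1.2, 0.6, -0.5]
grip_width: 0.0451
```

>>> step_arm([
  {"x": 3.6,"y": -2.1,"z": 0,"wx": 0,"wy": 0,"wz": 0,"gripper": 4.5},
  {"x": 3.6,"y": -2.1,"z": 0,"wx": 0,"wy": 0,"wz": 0,"gripper": 4.5},
  {"x": 3.6,"y": -2.1,"z": 0,"wx": 0,"wy": 0,"wz": 0,"gripper": 4.5},
  {"x": 3.6,"y": -2.1,"z": 0,"wx": 0,"wy": 0,"wz": 0,"gripper": 4.5},
  {"x": 3.6,"y": -2.1,"z": 0,"wx": 0,"wy": 0,"wz": 0,"gripper": 4.5},
  {"x": 3.6,"y": -2.1,"z": 0,"wx": 0,"wy": 0,"wz": 0,"gripper": 4.5},
  {"x": 3.6,"y": -2.1,"z": 0,"wx": 0,"wy": 0,"wz": 0,"gripper": 4.5},
  {"x": 3.6,"y": -2.1,"z": 0,"wx": 0,"wy": 0,"wz": 0,"gripper": 4.5},
  {"x": 3.6,"y": -2.1,"z": 0,"wx": 0,"wy": 0,"wz": 0,"gripper": 4.5},
  {"x": 3.6,"y": -2.1,"z": 0,"wx": 0,"wy": 0,"wz": 0,"gripper": 4.5},
  {"x": 3.6,"y": -2.1,"z": 0,"wx": 0,"wy": 0,"wz": 0,"gripper": 4.5},
  {"x": 3.6,"y": -2.1,"z": 0,"wx": 0,"wy": 0,"wz": 0,"gripper": 4.5},
  {"x": 3.6,"y": -2.1,"z": 0,"wx": 0,"wy": 0,"wz": 0,"gripper": 4.5},
  {"x": 3.6,"y": -2.1,"z": 0,"wx": 0,"wy": 0,"wz": 0,"gripper": 4.5},
  {"x": 0,"y": 0,"z": 0,"wx": 0,"wy": 0,"wz": 0,"gripper": 4.5},
])

```text
time_s: 3.05
position: [0.5537, -0.027, 0.4639]
tool_rot: [[0.909, 0.418, -0.001], [0.418, -0.909, 0.001], [-0.0, -0.001, -1.0]]
ft_force: [-1.0, -0.9, -0.4]
grip_width: 0.0447
```

```bash
python3 - <<'E'
from h import *
to(.5508,-.0254,.2,24.5)
snap('wrist','w2.png')
E
```

```text
t 3.05 pos [ 0.5537 -0.027   0.4639] phi 24.68 tilt [-0.001  0.001 -1.   ] grip 0.0447 F [-1.  -0.9 -0.4] q1,6 [-15.  -39.7]
  delta tool cm [-0.19 -0.26  9.05] wz 0.003
```

View pics/w2.png

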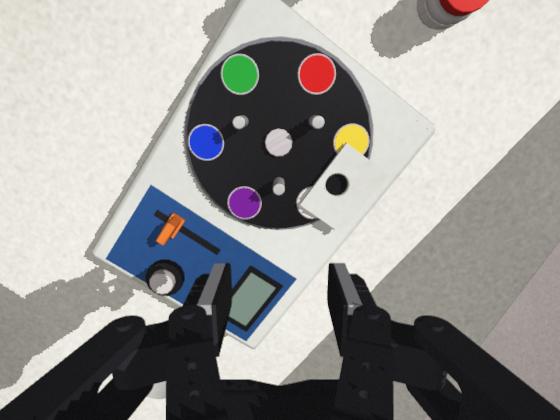

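Wrist view: stud1 top (279,186), hub (279,142), window (337,184), shutter tab top ≈(177,218), button ≈(162,280), green (240,74).

```bash
python3 - <<'E'
from h import *
a=dict(np.load('pics/w2.png.npz'))
for n,u,v,z in [('hub',279,142,.086),('green',240,74,.08),('s1',279,186,.115),('s0',239,122,.115),('s2',318,121,.115),('win',337,184,.088),('shut',177,219,.104),('btn',162,281,.085)]: print(n,np.round(ray(a,u,v,z),4))
E
```

```text
hub [0.5353 0.0127 0.086 ]
green [0.4737 0.0555 0.08  ]
s1 [ 0.5516 -0.0229  0.115 ]
s0 [0.4933 0.0162 0.115 ]
s2 [0.5587 0.0472 0.115 ]
win [ 0.6086 -0.0011  0.088 ]
shut [ 0.4713 -0.1009  0.104 ]
btn [ 0.4779 -0.1883  0.085 ]
```

>>> step_arm([
  {"x": -0.11,"y": -0.32,"z": 3,"wx": 0,"wy": 0,"wz": 0,"gripper": 4.5},
  {"x": 0,"y": 0,"z": 3.5,"wx": 0,"wy": 0,"wz": 0,"gripper": 4.5},
  {"x": 0,"y": 0,"z": 3.5,"wx": 0,"wy": 0,"wz": 0,"gripper": 4.5},
  {"x": 0,"y": 0,"z": 3.5,"wx": 0,"wy": 0,"wz": 0,"gripper": 4.5},
  {"x": 0,"y": 0,"z": 3,"wx": 0,"wy": 0,"wz": 0,"gripper": 4.5},
  {"x": 0,"y": 0,"z": 1.8,"wx": 0,"wy": 0,"wz": 0,"gripper": 4.5},
  {"x": 0,"y": 0,"z": 1,"wx": 0,"wy": 0,"wz": 0,"gripper": 4.5},
  {"x": 0,"y": 0,"z": 0,"wx": 0,"wy": 0,"wz": 0,"gripper": 4.5},
  {"x": 0,"y": 0,"z": 0,"wx": 0,"wy": 0,"wz": 0,"gripper": 0.5},
  {"x": 0,"y": 0,"z": 0,"wx": 0,"wy": 0,"wz": 0,"gripper": 0.5},
  {"x": 0,"y": 0,"z": 0,"wx": 0,"wy": 0,"wz": 0,"gripper": 0.5},
  {"x": 0,"y": 0,"z": 0,"wx": 0,"wy": 0,"wz": 0,"gripper": 0.5},
  {"x": 0,"y": 0,"z": 0,"wx": 0,"wy": 0,"wz": 0,"gripper": 0.5},
  {"x": 0,"y": 0,"z": 0,"wx": 0,"wy": 0,"wz": 0,"gripper": 0.5},
], newtons=25)

```text
time_s: 4.5
position: [0.55, -0.0281, 0.273]
tool_rot: [[0.911, 0.413, 0.003], [0.413, -0.911, -0.001], [0.002, 0.002, -1.0]]
ft_force: [0.4, -0.9, 6.0]
grip_width: 0.0107
```

```bash
python3 - <<'E'
from h import *
to(.5513,-.0245,.097,24.5)
E
```

```text
t 4.5 pos [ 0.55   -0.0281  0.273 ] phi 24.41 tilt [ 0.003 -0.001 -1.   ] grip 0.0107 F [ 0.4 -0.9  6. ] q1,6 [-15.2 -39.6]
  delta tool cm [ 0.26 -0.27  0.26] wz -0.002
```

```bash
python3 - <<'E'
from h import *
to(.5513,-.0245,.097,24.5)
snap('wrist','w3.png')
E
```

```text
t 4.5 pos [ 0.55   -0.0281  0.273 ] phi 24.41 tilt [ 0.003 -0.001 -1.   ] grip 0.0107 F [ 0.4 -0.9  6. ] q1,6 [-15.2 -39.6]
  delta tool cm [ 0.26 -0.27  0.26] wz -0.002
```

View pics/w3.png

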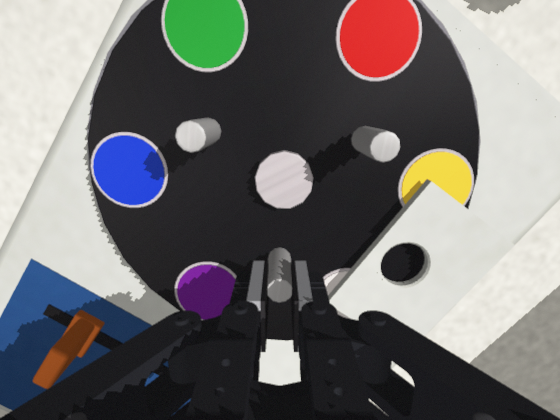

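Stud1 (279,275) is between the pads; hub (284,180). Orbit clockwise by 150°.

>>> step_arm([
  {"x": -0.548,"y": -0.036,"z": 0,"wx": 0,"wy": 0,"wz": 0.1309,"gripper": 0.5},
  {"x": -0.548,"y": -0.036,"z": 0,"wx": 0,"wy": 0,"wz": 0.1309,"gripper": 0.5},
  {"x": -0.548,"y": -0.036,"z": 0,"wx": 0,"wy": 0,"wz": 0.1309,"gripper": 0.5},
  {"x": -0.548,"y": -0.036,"z": 0,"wx": 0,"wy": 0,"wz": 0.1309,"gripper": 0.5},
  {"x": -0.548,"y": -0.036,"z": 0,"wx": 0,"wy": 0,"wz": 0.1309,"gripper": 0.5},
  {"x": -0.548,"y": -0.036,"z": 0,"wx": 0,"wy": 0,"wz": 0.1309,"gripper": 0.5},
], newtons=25)

```text
time_s: 5.15
position: [0.5177, -0.0285, 0.2729]
tool_rot: [[0.934, -0.357, 0.003], [-0.357, -0.934, 0.001], [0.003, -0.002, -1.0]]
ft_force: [1.8, 6.4, 8.2]
grip_width: 0.0106
```

```bash
python3 - <<'E'
from h import *
t=np.radians(-65.5-45);to(.5345+.042*np.cos(t),.013+.042*np.sin(t),.097,24.5-45)
E
```

```text
t 5.15 pos [ 0.5177 -0.0285  0.2729] phi -20.89 tilt [ 0.003  0.001 -1.   ] grip 0.0106 F [1.8 6.4 8.2] q1,6 [-16.3   4.6]
  delta tool cm [ 0.12 -0.28  0.25] wz -0.007
```

>>> step_arm([
  {"x": -0.548,"y": -0.036,"z": 0,"wx": 0,"wy": 0,"wz": 0.1309,"gripper": 0.5},
  {"x": -0.548,"y": -0.036,"z": 0,"wx": 0,"wy": 0,"wz": 0.1309,"gripper": 0.5},
  {"x": -0.548,"y": -0.036,"z": 0,"wx": 0,"wy": 0,"wz": 0.1309,"gripper": 0.5},
  {"x": -0.548,"y": -0.036,"z": 0,"wx": 0,"wy": 0,"wz": 0.1309,"gripper": 0.5},
  {"x": -0.548,"y": -0.036,"z": 0,"wx": 0,"wy": 0,"wz": 0.1309,"gripper": 0.5},
  {"x": -0.548,"y": -0.036,"z": 0,"wx": 0,"wy": 0,"wz": 0.1309,"gripper": 0.5},
  {"x": -0.548,"y": -0.036,"z": 0,"wx": 0,"wy": 0,"wz": 0.1309,"gripper": 0.5},
  {"x": -0.548,"y": -0.036,"z": 0,"wx": 0,"wy": 0,"wz": 0.1309,"gripper": 0.5},
  {"x": -0.548,"y": -0.036,"z": 0,"wx": 0,"wy": 0,"wz": 0.1309,"gripper": 0.5},
  {"x": -0.548,"y": -0.036,"z": 0,"wx": 0,"wy": 0,"wz": 0.1309,"gripper": 0.5},
  {"x": -0.548,"y": -0.036,"z": 0,"wx": 0,"wy": 0,"wz": 0.1309,"gripper": 0.5},
  {"x": -0.548,"y": -0.036,"z": 0,"wx": 0,"wy": 0,"wz": 0.1309,"gripper": 0.5},
  {"x": -0.548,"y": -0.036,"z": 0,"wx": 0,"wy": 0,"wz": 0.1309,"gripper": 0.5},
  {"x": -0.548,"y": -0.036,"z": 0,"wx": 0,"wy": 0,"wz": 0.1309,"gripper": 0.5},
  {"x": 0,"y": 0,"z": 0,"wx": 0,"wy": 0,"wz": 0,"gripper": 0.5},
  {"x": 0,"y": 0,"z": 0,"wx": 0,"wy": 0,"wz": 0,"gripper": 0.5},
], newtons=25)

```text
time_s: 6.75
position: [0.4973, 0.0357, 0.2728]
tool_rot: [[-0.582, -0.813, -0.002], [-0.813, 0.582, 0.002], [-0.0, 0.002, -1.0]]
ft_force: [-8.8, 6.5, 14.0]
grip_width: 0.0107
```

```bash
python3 - <<'E'
from h import *
t=np.radians(-65.5-150);to(.5345+.042*np.cos(t),.013+.042*np.sin(t),.097,24.5-150)
w=snap('wrist','w4.png')['color']; t=snap('top','t4.png')['color']
cv2.imwrite('pics/v4.png',np.hstack([cv2.resize(w,(448,336)),cv2.resize(t[165:285,225:345],(336,336),interpolation=cv2.INTER_CUBIC)]))
E
```

```text
t 6.75 pos [0.4973 0.0357 0.2728] phi -125.57 tilt [-0.002  0.002 -1.   ] grip 0.0107 F [-8.8  6.5 14. ] q1,6 [ -9.5 116. ]
  delta tool cm [-0.31 -0.14  0.24] wz -0.001
```

View pics/v4.png

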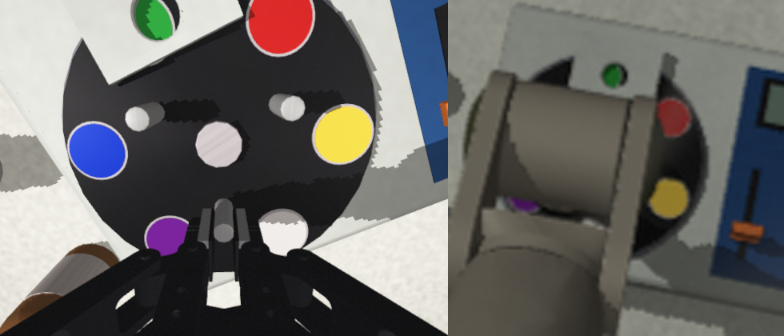

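Green shows off-centre in the window, about (155,17) in the left view, with a black sliver remaining. I'll fit the wheel phase from the wrist picture.

```bash
cat >> h.py <<'E'
from scipy.optimize import least_squares
COL={'blue':(105,130,1),'yellow':(18,35,4),'red':(170,190,5)}
def phase(a,guess,c0=(.5345,.013),names=COL):
    hsv=cv2.cvtColor(a['color'],cv2.COLOR_BGR2HSV);H=hsv[...,0].astype(int);H[H<10]+=180
    yy,xx=np.mgrid[:420,:560];P={}
    for n in names:
        lo,hi,k=COL[n];t=np.radians(guess+60*k)
        u,v=proj(a,[c0[0]+.075*np.cos(t),c0[1]+.075*np.sin(t),.08])[0]
        e=proj(a,[c0[0]+.055*np.cos(t),c0[1]+.055*np.sin(t),.08])[0]
        m=(H>=lo)&(H<=hi)&(hsv[...,1]>110)&(hsv[...,2]>40)&(np.hypot(xx-u,yy-v)<np.hypot(u-e[0],v-e[1])*1.15)
        if m.sum()<60: continue
        P[k]=ray(a,xx[m].mean(),yy[m].mean(),.08);print(n,m.sum(),P[k].round(4))
    f=lambda p:np.concatenate([P[k][:2]-p[:2]-.075*np.array([np.cos(p[2]+k*np.pi/3),np.sin(p[2]+k*np.pi/3)]) for k in P])
    r=least_squares(f,[*c0,np.radians(guess)]);print('c',r.x[:2].round(4),'green deg',np.degrees(r.x[2]).round(2),'res mm',(r.fun*1e3).round(1))
E
python3 - <<'E'
from h import *
a=dict(np.load('pics/w4.png.npz'))
phase(a,-5)
c=a['color'];cv2.imwrite('pics/v4w.png',cv2.resize(c[0:110,100:320],None,fx=3.5,fy=3.5,interpolation=cv2.INTER_CUBIC))
E
```

```text
blue 3619 [0.5745 0.0764 0.08  ]
yellow 3856 [ 0.495 -0.052  0.08 ]
red 4497 [ 0.5682 -0.0527  0.08  ]
c [0.5342 0.0126] green deg -2.0 res mm [ 0.6  0.2  0.6 -1.  -1.2  0.9]
```

View pics/v4w.png

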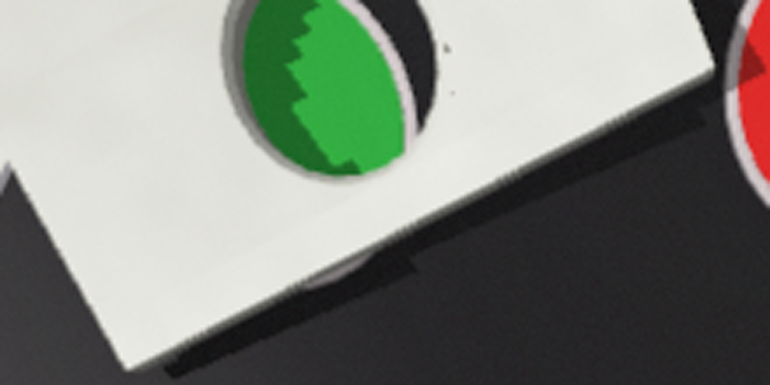

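Green is short of the window, with the rim and black showing on the right. The plate's inner corners at crop (127,370) and (712,72) give the window direction.

```bash
python3 - <<'E'
from h import *
a=dict(np.load('pics/w4.png.npz'))
A=ray(a,136.3,105.7,.088);B=ray(a,303.4,20.6,.088);c=np.array([.5342,.0126])
d=B-A;print(A,B,np.linalg.norm(d),'normal deg',np.degrees(np.arctan2(d[1],d[0]))+90,'mid deg',np.degrees(np.arctan2(*((A+B)[:2]/2-c)[::-1])))
E
```

```text
[0.59679289 0.04107575 0.088     ] [ 0.58153593 -0.03688731  0.088     ] 0.07944188040865034 normal deg -11.072547416691819 mid deg -10.820876583536629
```

>>> step_arm([
  {"x": -0.322,"y": -0.012,"z": 0,"wx": 0,"wy": 0,"wz": 0.077,"gripper": 0.5},
  {"x": -0.322,"y": -0.012,"z": 0,"wx": 0,"wy": 0,"wz": 0.077,"gripper": 0.5},
  {"x": 0,"y": 0,"z": 0,"wx": 0,"wy": 0,"wz": 0,"gripper": 0.5},
  {"x": 0,"y": 0,"z": 0,"wx": 0,"wy": 0,"wz": 0,"gripper": 0.5},
], newtons=25)

```text
time_s: 7.25
position: [0.5013, 0.0408, 0.2728]
tool_rot: [[-0.7, -0.715, -0.002], [-0.715, 0.7, 0.002], [0.0, 0.003, -1.0]]
ft_force: [-9.0, 7.4, 15.5]
grip_width: 0.0108
```

```bash
python3 - <<'E'
from h import *
phase(snap('wrist','w5.png'),-10.8)
E
```

```text
blue 3616 [0.5835 0.0699 0.08  ]
yellow 3881 [ 0.486  -0.0455  0.08  ]
red 4459 [ 0.5582 -0.0568  0.08  ]
c [0.5342 0.0127] green deg -10.44 res mm [ 0.6  0.   0.5 -1.1 -1.1  1.1]
```

>>> step_arm([
  {"x": 0,"y": 0,"z": 0,"wx": 0,"wy": 0,"wz": 0,"gripper": 3.5},
  {"x": 0,"y": 0,"z": 0,"wx": 0,"wy": 0,"wz": 0,"gripper": 3.5},
  {"x": 0,"y": 0,"z": 0,"wx": 0,"wy": 0,"wz": 0,"gripper": 3.5},
  {"x": 0,"y": 0,"z": -1.5,"wx": 0,"wy": 0,"wz": 0,"gripper": 3.5},
  {"x": 0,"y": 0,"z": -3,"wx": 0,"wy": 0,"wz": 0,"gripper": 3.5},
  {"x": 0,"y": 0,"z": -4,"wx": 0,"wy": 0,"wz": 0,"gripper": 3.5},
  {"x": 0,"y": 0,"z": -4,"wx": 0,"wy": 0,"wz": 0,"gripper": 0},
  {"x": 0,"y": 0,"z": -2.5,"wx": 0,"wy": 0,"wz": 0,"gripper": 0},
  {"x": 0,"y": 0,"z": 0,"wx": 0,"wy": 0,"wz": 0,"gripper": 0},
  {"x": 0,"y": 0,"z": 0,"wx": 0,"wy": 0,"wz": 0,"gripper": 0},
])

```text
time_s: 8.3
position: [0.5023, 0.0396, 0.4213]
tool_rot: [[-0.7, -0.714, -0.0], [-0.714, 0.7, -0.0], [0.0, 0.0, -1.0]]
ft_force: [-0.1, 0.1, -0.8]
grip_width: 0.0002
```

```bash
python3 - <<'E'
from h import *
a=snap('wrist','w6.png');phase(a,-10.8)
to(.45,-.115,.15,-100)
hsv=cv2.cvtColor(a['color'],cv2.COLOR_BGR2HSV)
m=cv2.inRange(hsv,(5,170,60),(14,255,255));n,l,st,ce=cv2.connectedComponentsWithStats(m);print(st[1:][st[1:,4]>40])
E
```

```text
blue 1060 [0.5834 0.0696 0.08  ]
yellow 1104 [ 0.4862 -0.0454  0.08  ]
red 1336 [ 0.5603 -0.0588  0.08  ]
c [0.5348 0.012 ] green deg -10.19 res mm [ 0.1  0.3 -0.2 -0.1  0.1 -0.2]
t 8.35 pos [0.5023 0.0396 0.4207] phi -134.42 tilt [-0.002  0.    -1.   ] grip -0.0003 F [-0.3 -0.4 -0.5] q1,6 [ -9.  125.4]
  delta tool cm [14.69 -7.1   9.73] wz -0.601
[[422  82  48  31 852]]
```

View pics/w6.png

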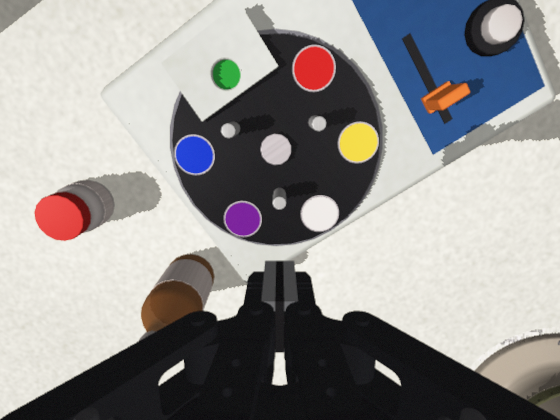

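Picture 9: green sits in the window at (227,73), wheel released; tab at ≈(446,96), button (502,23). Now triangulate tab and button from the three views.

```bash
python3 - <<'E'
from h import *
from scipy.optimize import minimize
yaw=np.radians(-10.8);R=np.array([[np.cos(yaw),-np.sin(yaw)],[np.sin(yaw),np.cos(yaw)]])
V=[]
for f in ['w2','w6','t1']:
    a=dict(np.load(f'pics/{f}.png.npz'));m=cv2.inRange(cv2.cvtColor(a['color'],cv2.COLOR_BGR2HSV),(4,140,50),(16,255,255))
    u,v=proj(a,[.466,-.115,.09])[0];yy,xx=np.mgrid[:420,:560];m[np.hypot(xx-u,yy-v)>60]=0;V.append((f,a,m));print(f,(m>0).sum())
def box(x,y,lx,ly,z0,z1):
    return [np.r_[np.array([x,y])+R@[sx*lx/2,sy*ly/2],z] for sx in(-1,1) for sy in(-1,1) for z in(z0,z1)]
def cost(p,vs=V):
    c=0
    for f,a,m in vs:
        g=np.zeros((420*4,560*4),np.uint8)
        for b in (box(*p,.010,.026,.07,.104),box(*p,.016,.026,.07,.078)):
            cv2.fillConvexPoly(g,cv2.convexHull(np.round(proj(a,b)*4+2).astype(np.int32)),255)
        g=cv2.resize(g,(560,420),interpolation=cv2.INTER_AREA)
        c+=np.abs(g.astype(float)-m).sum()/max(m.astype(float).sum(),1)
    return c
for vs in (V,V[:1],V[1:2],V[2:]):
    r=minimize(lambda p:cost(p,vs),[.466,-.115],method='Nelder-Mead',options=dict(initial_simplex=[[.466,-.115],[.474,-.115],[.466,-.107]]))
    print([v[0] for v in vs],r.x.round(4),round(r.fun,3))
w2,w6=V[0][1],V[1][1]
def pr(a): 
    return a['camera_matrix']@np.c_[cv2.Rodrigues(a['rvec'])[0],np.ravel(a['tvec'])]
X=cv2.triangulatePoints(pr(w2),pr(w6),np.array([[162.],[281]]),np.array([[502.],[22]]));print('btn tri',(X[:3]/X[3]).ravel())
for z in(.08,.085,.09):print(z,ray(w2,162,281,z)[:2],ray(w6,502,22,z)[:2],ray(V[2][1],180+569/3.2,155+280/3.2,z)[:2])
E
```

```text
w2 431
w6 886
t1 62
['w2', 'w6', 't1'] [ 0.4649 -0.122 ] 0.613
['w2'] [ 0.4646 -0.1228] 0.159
['w6'] [ 0.4653 -0.1221] 0.158
['t1'] [ 0.465  -0.1213] 0.283
btn tri [ 0.47628001 -0.19570301  0.07477086]
0.08 [ 0.47723313 -0.19162125] [ 0.47723213 -0.19309004] [ 0.47728445 -0.18939746]
0.085 [ 0.47786036 -0.18830653] [ 0.47851765 -0.19021428] [ 0.47675004 -0.18860731]
0.09 [ 0.47848759 -0.18499182] [ 0.47980317 -0.18733851] [ 0.47621564 -0.18781716]
```

```bash
python3 - <<'E'
from h import *
to(.4346,-.1164,.16,-100.8)
p=np.radians(-100.8)
# delta in rotated frame
s=env.observe();d=np.array([.4346,-.1164])-s['position'][:2];print('rot-frame xy cm',100*d@[np.cos(p),np.sin(p)],100*d@[np.sin(p),-np.cos(p)])
E
```

```text
t 8.35 pos [0.5023 0.0396 0.4207] phi -134.42 tilt [-0.002  0.    -1.   ] grip -0.0003 F [-0.3 -0.4 -0.5] q1,6 [ -9.  125.4]
  delta tool cm [15.87 -6.1   8.73] wz -0.587
rot-frame xy cm 16.59093040335935 3.727834267110131
```

>>> step_arm([
  {"x": 0,"y": 0,"z": 0,"wx": 0,"wy": 0,"wz": -0.1174,"gripper": 0},
  {"x": 0,"y": 0,"z": 0,"wx": 0,"wy": 0,"wz": -0.1174,"gripper": 0},
  {"x": 0,"y": 0,"z": 0,"wx": 0,"wy": 0,"wz": -0.1174,"gripper": 0},
  {"x": 0,"y": 0,"z": 0,"wx": 0,"wy": 0,"wz": -0.1174,"gripper": 0},
  {"x": 0,"y": 0,"z": 0,"wx": 0,"wy": 0,"wz": -0.1174,"gripper": 0},
  {"x": 3.32,"y": 0.75,"z": 0,"wx": 0,"wy": 0,"wz": 0,"gripper": 0},
  {"x": 3.32,"y": 0.75,"z": 0,"wx": 0,"wy": 0,"wz": 0,"gripper": 0},
  {"x": 3.32,"y": 0.75,"z": 0,"wx": 0,"wy": 0,"wz": 0,"gripper": 0},
  {"x": 3.32,"y": 0.75,"z": 0,"wx": 0,"wy": 0,"wz": 0,"gripper": 0},
  {"x": 3.32,"y": 0.75,"z": 0,"wx": 0,"wy": 0,"wz": 0,"gripper": 0},
  {"x": 0,"y": 0,"z": 2.9,"wx": 0,"wy": 0,"wz": 0,"gripper": 0},
  {"x": 0,"y": 0,"z": 2.9,"wx": 0,"wy": 0,"wz": 0,"gripper": 0},
  {"x": 0,"y": 0,"z": 2.9,"wx": 0,"wy": 0,"wz": 0,"gripper": 0},
  {"x": 0,"y": 0,"z": 0,"wx": 0,"wy": 0,"wz": 0,"gripper": 0},
])

```text
time_s: 9.75
position: [0.4338, -0.1162, 0.331]
tool_rot: [[-0.188, -0.982, -0.008], [-0.982, 0.188, 0.005], [-0.003, 0.009, -1.0]]
ft_force: [-0.5, 1.0, 0.6]
grip_width: -0.0
```

```bash
python3 - <<'E'
from h import *
to(.4346,-.1164,.085,-100.8)
E
```

```text
t 9.75 pos [ 0.4338 -0.1162  0.331 ] phi -100.81 tilt [-0.008  0.005 -1.   ] grip -0.0 F [-0.5  1.   0.6] q1,6 [-30.2  70.6]
  delta tool cm [ 0.03 -0.15  7.26] wz -0.000
```

>>> step_arm([
  {"x": 0,"y": 0,"z": 2.5,"wx": 0,"wy": 0,"wz": 0,"gripper": 0},
  {"x": 0,"y": 0,"z": 2.5,"wx": 0,"wy": 0,"wz": 0,"gripper": 0},
  {"x": 0,"y": 0,"z": 1.5,"wx": 0,"wy": 0,"wz": 0,"gripper": 0},
  {"x": 0,"y": 0,"z": 0.8,"wx": 0,"wy": 0,"wz": 0,"gripper": 0},
  {"x": 0,"y": 0,"z": 0,"wx": 0,"wy": 0,"wz": 0,"gripper": 0},
  {"x": 0,"y": 0,"z": 0,"wx": 0,"wy": 0,"wz": 0,"gripper": 0},
])

```text
time_s: 10.35
position: [0.4348, -0.1165, 0.2625]
tool_rot: [[-0.187, -0.982, 0.001], [-0.982, 0.187, -0.001], [0.0, -0.001, -1.0]]
ft_force: [0.2, -0.3, 0.8]
grip_width: -0.0
```

>>> step_arm([
  {"x": 0,"y": -1,"z": 0,"wx": 0,"wy": 0,"wz": 0,"gripper": 0},
  {"x": 0,"y": -1,"z": 0,"wx": 0,"wy": 0,"wz": 0,"gripper": 0},
  {"x": 0,"y": -1,"z": 0,"wx": 0,"wy": 0,"wz": 0,"gripper": 0},
  {"x": 0,"y": -1,"z": 0,"wx": 0,"wy": 0,"wz": 0,"gripper": 0},
  {"x": 0,"y": -0.8,"z": 0,"wx": 0,"wy": 0,"wz": 0,"gripper": 0},
  {"x": 0,"y": 0,"z": 0,"wx": 0,"wy": 0,"wz": 0,"gripper": 0},
])

```text
time_s: 10.95
position: [0.4826, -0.1256, 0.2616]
tool_rot: [[-0.187, -0.982, 0.001], [-0.982, 0.187, -0.0], [0.0, -0.001, -1.0]]
ft_force: [0.5, -0.2, -0.1]
grip_width: 0.0001
```

```bash
python3 - <<'E'
from h import *
to(.465+.029*.982,-.1222-.029*.187,.085,-100.8)
E
```

```text
t 10.95 pos [ 0.4826 -0.1256  0.2616] phi -100.77 tilt [ 0.001 -0.    -1.   ] grip 0.0001 F [ 0.5 -0.2 -0.1] q1,6 [-28.2  72.5]
  delta tool cm [-0.   -1.1   0.32] wz 0.001
```

>>> step_arm([
  {"x": 0,"y": -0.4,"z": 0,"wx": 0,"wy": 0,"wz": 0,"gripper": 0},
  {"x": 0,"y": -0.4,"z": 0,"wx": 0,"wy": 0,"wz": 0,"gripper": 0},
  {"x": 0,"y": -0.2,"z": 0,"wx": 0,"wy": 0,"wz": 0,"gripper": 0},
  {"x": 0,"y": 0,"z": 0,"wx": 0,"wy": 0,"wz": 0,"gripper": 0},
])

```text
time_s: 11.35
position: [0.49, -0.1268, 0.2615]
tool_rot: [[-0.187, -0.982, -0.007], [-0.982, 0.187, 0.002], [-0.0, 0.007, -1.0]]
ft_force: [-14.3, 0.7, 7.6]
grip_width: -0.0
```

>>> step_arm([
  {"x": 0,"y": -0.2,"z": 0,"wx": 0,"wy": 0,"wz": 0,"gripper": 0},
  {"x": 0,"y": 0,"z": 0,"wx": 0,"wy": 0,"wz": 0,"gripper": 0},
])

```text
time_s: 11.55
position: [0.4909, -0.1269, 0.2614]
tool_rot: [[-0.186, -0.982, -0.011], [-0.982, 0.186, 0.003], [-0.001, 0.012, -1.0]]
ft_force: [-22.1, 0.5, 13.4]
grip_width: -0.0
```

```bash
python3 - <<'E'
from h import *
to(.465+.029*.982,-.1222-.029*.187,.085,-100.8)
a=snap('wrist','w7.png')
E
```

```text
t 11.55 pos [ 0.4909 -0.1269  0.2614] phi -100.74 tilt [-0.011  0.003 -1.   ] grip -0.0 F [-22.1   0.5  13.4] q1,6 [-27.9  73. ]
  delta tool cm [ 0.02 -0.27  0.3 ] wz 0.001
```

View pics/w7.png

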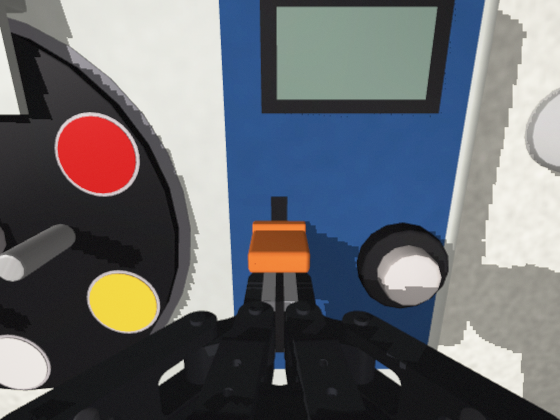

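Tab is pressed against its stop (force rose to 22 N); button at (410,270). Back off, lift, and measure the tab again.

>>> step_arm([
  {"x": 0,"y": 0.8,"z": 0,"wx": 0,"wy": 0,"wz": 0,"gripper": 0},
  {"x": 0,"y": 1.2,"z": 0,"wx": 0,"wy": 0,"wz": 0,"gripper": 0},
  {"x": 0,"y": 0,"z": -3.5,"wx": 0,"wy": 0,"wz": 0,"gripper": 0},
  {"x": 0,"y": 0,"z": -3.5,"wx": 0,"wy": 0,"wz": 0,"gripper": 0},
  {"x": 0,"y": 0,"z": 0,"wx": 0,"wy": 0,"wz": 0,"gripper": 0},
  {"x": 0,"y": 0,"z": 0,"wx": 0,"wy": 0,"wz": 0,"gripper": 0},
])

```text
time_s: 12.2
position: [0.4737, -0.1238, 0.3321]
tool_rot: [[-0.187, -0.982, 0.002], [-0.982, 0.187, -0.001], [0.0, -0.002, -1.0]]
ft_force: [0.4, 0.2, -0.8]
grip_width: -0.0001
```

```bash
python3 - <<'E'
from h import *
from scipy.optimize import minimize
to(.4775,-.1895,.11,-100.8)
yaw=np.radians(-10.8);R=np.array([[np.cos(yaw),-np.sin(yaw)],[np.sin(yaw),np.cos(yaw)]])
a=snap('wrist','w8.png')
m=cv2.inRange(cv2.cvtColor(a['color'],cv2.COLOR_BGR2HSV),(4,140,50),(16,255,255))
u,v=proj(a,[.509,-.131,.09])[0];yy,xx=np.mgrid[:420,:560];m[np.hypot(xx-u,yy-v)>60]=0;print((m>0).sum())
def box(x,y,lx,ly,z0,z1): return [np.r_[np.array([x,y])+R@[sx*lx/2,sy*ly/2],z] for sx in(-1,1) for sy in(-1,1) for z in(z0,z1)]
def cost(p):
    g=np.zeros((1680,2240),np.uint8)
    for b in (box(*p,.010,.026,.07,.104),box(*p,.016,.026,.07,.078)): cv2.fillConvexPoly(g,cv2.convexHull(np.round(proj(a,b)*4+2).astype(np.int32)),255)
    return np.abs(cv2.resize(g,(560,420),interpolation=cv2.INTER_AREA).astype(float)-m).sum()/m.astype(float).sum()
r=minimize(cost,[.505,-.130],method='Nelder-Mead',options=dict(initial_simplex=[[.505,-.13],[.515,-.13],[.505,-.122]]))
d=r.x-[.465,-.1222];print(r.x,r.fun,'travel mm',1e3*(R.T@d))
cv2.imwrite('pics/w8v.png',a['color'])
E
```

```text
t 12.2 pos [ 0.4737 -0.1238  0.3321] phi -100.79 tilt [ 0.002 -0.001 -1.   ] grip -0.0001 F [ 0.4  0.2 -0.8] q1,6 [-28.5  72.3]
  delta tool cm [ 6.38 -1.59  4.88] wz 0.000
1148
[ 0.50459364 -0.12933412] 0.11256746601079456 travel mm [40.22912775  0.41135173]
```

View pics/w8v.png

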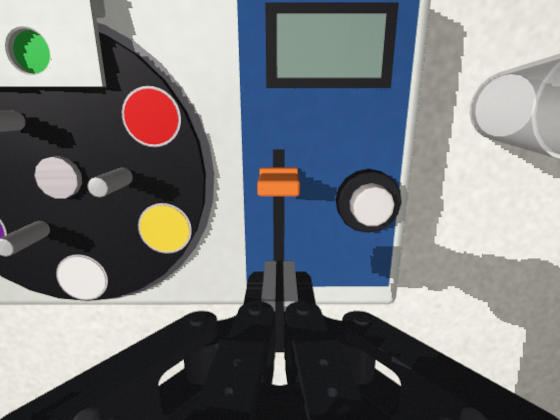

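Picture 11: tab at (279,182), slot end (279,150), button (373,204), green still in the window (30,50). The travel fit gives 40 mm and not 45, so I check the tab's margins to both slot ends.

```bash
python3 - <<'E'
from h import *
yaw=np.radians(-10.8);e=np.array([np.cos(yaw),np.sin(yaw)]);n=np.array([-e[1],e[0]])
o=np.array([.465,-.1222])
for f in ['w6','w8','w7','w2']:
    a=dict(np.load(f'pics/{f}.png.npz'));g=cv2.cvtColor(a['color'],cv2.COLOR_BGR2HSV)
    for off in (0,):
        out=''
        for s in np.arange(-.04,.095,.0015):
            q=o+s*e
            # darkest-V pixel across +-4mm at deck height, classify
            vals=[]
            for w in np.linspace(-.005,.005,11):
                u,v=np.round(proj(a,[*(q+w*n),.0705])[0]).astype(int)
                if 0<=u<560 and 0<=v<420: vals.append(g[v,u])
            if not vals: out+='?';continue
            vals=np.array(vals); oj=((vals[:,0]<17)&(vals[:,1]>140)&(vals[:,2]>50)).mean()
            out+='O' if oj>.5 else ('s' if (vals[:,2]<60).sum()>=3 else '.')
        print(f,out)
for f in ['w6','w8']:
    a=dict(np.load(f'pics/{f}.png.npz'));R=cv2.Rodrigues(a['rvec'])[0];c=-R.T@np.ravel(a['tvec']);print(f,'cam along',(c[:2]-o)@e,'h',c[2])
a=dict(np.load('pics/w8.png.npz'))
for u,v,z in [(279,168,.104),(279,178,.104),(279,195,.104),(279,150,.07)]: print((u,v),1e3*((ray(a,u,v,z)[:2]-o)@e), 1e3*((ray(a,u,v,.07)[:2]-o)@e))
c=a['color'];print(c[140:205:2,270].tolist())
E
```

```text
w6 ...........ssssssssOOOOOOOOOOOOOsssssssssssssssssssssssssssssssssss.......................
w8 sssssssssssssssssssssssssssssssssssssssssssssOOOOOOOOOOOOOOssssssss.......................
w7 sssssssssssssssssssssssssssssssssssssssOOOOOOOOOOOOOOOOOOOOssssssss.......................
w2 ...........ssssssssssOOOOOOOOOOOOssssssssssssssssssssssssssssssssss.......................
w6 cam along 0.07028661676723924 h 0.39073821751177523
w8 cam along 0.08580834960263395 h 0.30163934108380086
(279, 168) 52.67176706640025 46.971263310145375
(279, 178) 46.6730620469691 39.94059790498216
(279, 195) 36.22410798905393 27.694104774021405
(279, 150) 59.31598432762001 59.31598432762001
[[138, 84, 47], [138, 83, 47], [137, 83, 46], [138, 84, 47], [135, 80, 43], [135, 83, 45], [135, 83, 45], [136, 84, 47], [137, 83, 45], [139, 84, 46], [137, 83, 45], [139, 86, 47], [139, 86, 47], [138, 84, 47], [40, 93, 181], [58, 131, 239], [53, 121, 229], [27, 66, 129], [29, 68, 132], [30, 68, 134], [35, 80, 157], [52, 120, 228], [59, 133, 240], [57, 132, 240], [57, 131, 239], [58, 132, 239], [57, 130, 238], [51, 120, 228], [116, 90, 125], [138, 85, 46], [138, 84, 46], [137, 84, 46], [138, 83, 45]]
```

Slot spans −23.5 to +59.5 mm around the starting tab centre. With the tab now at +40, its far margin is 19 mm, which is what 45 mm of travel centred in an 83 mm slot gives. With the hard 22 N stop, I take it as fully open. Next, the button position from several views.

```bash
python3 - <<'E'
from h import *
obs=[]
for f,(x0,y0) in {'w2':(162,281),'w6':(502,22),'w8':(373,203)}.items():
    a=dict(np.load(f'pics/{f}.png.npz'));g=cv2.cvtColor(a['color'],cv2.COLOR_BGR2HSV)
    m=((g[...,2]>150)&(g[...,1]<60)).astype(np.uint8);n,l,st,ce=cv2.connectedComponentsWithStats(m)
    k=l[y0,x0];print(f,st[k],ce[k].round(1));obs.append((a,ce[k]))
r=least_squares(lambda p:np.concatenate([proj(a,p)[0]-c for a,c in obs]),[.4775,-.19,.085]);print(r.x.round(4),r.fun.round(1))
for a,c in obs: print([ray(a,*c,z)[:2].round(4) for z in (.08,.085,.09)])
to(.4775,-.1895,.11,-100.8)
E
```

```text
w2 [     0      0    560    420 105282] [291.9 264. ]
w6 [ 482    4   40   38 1096] [502.5  23. ]
w8 [ 351  187   43   39 1339] [371.7 205.3]
[ 0.5008 -0.1771  0.0851] [-108.    16.6  -29.8  -10.6  -20.7  -31.2]
[array([ 0.607 , -0.1079]), array([ 0.6058, -0.1057]), array([ 0.6046, -0.1036])]
[array([ 0.4763, -0.1929]), array([ 0.4776, -0.1901]), array([ 0.4789, -0.1872])]
[array([ 0.4755, -0.1893]), array([ 0.4772, -0.1882]), array([ 0.4788, -0.187 ])]
t 12.25 pos [ 0.4736 -0.1238  0.3313] phi -100.79 tilt [-0.  0. -1.] grip 0.0002 F [ 0.1 -0.4 -0.7] q1,6 [-28.5  72.2]
  delta tool cm [ 6.38 -1.61  4.79] wz 0.000
```

>>> step_arm([
  {"x": 2.1,"y": -0.54,"z": 0,"wx": 0,"wy": 0,"wz": 0,"gripper": 0},
  {"x": 2.1,"y": -0.54,"z": 0,"wx": 0,"wy": 0,"wz": 0,"gripper": 0},
  {"x": 2.1,"y": -0.54,"z": 0,"wx": 0,"wy": 0,"wz": 0,"gripper": 0},
  {"x": 0,"y": 0,"z": 2.5,"wx": 0,"wy": 0,"wz": 0,"gripper": 0},
  {"x": 0,"y": 0,"z": 2.5,"wx": 0,"wy": 0,"wz": 0,"gripper": 0},
  {"x": 0,"y": 0,"z": 0.9,"wx": 0,"wy": 0,"wz": 0,"gripper": 0},
  {"x": 0,"y": 0,"z": 0,"wx": 0,"wy": 0,"wz": 0,"gripper": 0},
  {"x": 0,"y": 0,"z": 0,"wx": 0,"wy": 0,"wz": 0,"gripper": 0},
])

```text
time_s: 13.05
position: [0.4781, -0.1888, 0.2731]
tool_rot: [[-0.187, -0.982, 0.0], [-0.982, 0.187, -0.0], [0.0, -0.0, -1.0]]
ft_force: [0.0, 0.3, -0.1]
grip_width: 0.0001
```

>>> step_arm([
  {"x": 0,"y": 0,"z": 0.4,"wx": 0,"wy": 0,"wz": 0,"gripper": 0},
  {"x": 0,"y": 0,"z": 0.4,"wx": 0,"wy": 0,"wz": 0,"gripper": 0},
  {"x": 0,"y": 0,"z": 0.2,"wx": 0,"wy": 0,"wz": 0,"gripper": 0},
  {"x": 0,"y": 0,"z": 0,"wx": 0,"wy": 0,"wz": 0,"gripper": 0},
])

```text
time_s: 13.45
position: [0.478, -0.1888, 0.2629]
tool_rot: [[-0.187, -0.982, 0.001], [-0.982, 0.187, -0.0], [0.0, -0.001, -1.0]]
ft_force: [0.8, 0.6, 2.2]
grip_width: -0.0
```

>>> step_arm([
  {"x": 0,"y": 0,"z": 0.3,"wx": 0,"wy": 0,"wz": 0,"gripper": 0},
  {"x": 0,"y": 0,"z": 0,"wx": 0,"wy": 0,"wz": 0,"gripper": 0},
])

```text
time_s: 13.65
position: [0.478, -0.1888, 0.2598]
tool_rot: [[-0.187, -0.982, 0.001], [-0.982, 0.187, -0.0], [0.0, -0.001, -1.0]]
ft_force: [1.2, 0.4, 4.1]
grip_width: 0.0
```

>>> step_arm([
  {"x": 0,"y": 0,"z": 0.2,"wx": 0,"wy": 0,"wz": 0,"gripper": 0},
  {"x": 0,"y": 0,"z": 0,"wx": 0,"wy": 0,"wz": 0,"gripper": 0},
])

```text
time_s: 13.85
position: [0.478, -0.1887, 0.2592]
tool_rot: [[-0.187, -0.982, 0.001], [-0.982, 0.187, -0.001], [0.001, -0.002, -1.0]]
ft_force: [-2.0, 3.1, 16.7]
grip_width: 0.0003
```

>>> step_arm([
  {"x": 0,"y": 0,"z": 0.1,"wx": 0,"wy": 0,"wz": 0,"gripper": 0},
  {"x": 0,"y": 0,"z": 0,"wx": 0,"wy": 0,"wz": 0,"gripper": 0},
  {"x": 0,"y": 0,"z": 0,"wx": 0,"wy": 0,"wz": 0,"gripper": 0},
])

```text
time_s: 14.15
position: [0.4779, -0.1887, 0.259]
tool_rot: [[-0.187, -0.982, 0.002], [-0.982, 0.187, -0.002], [0.001, -0.002, -1.0]]
ft_force: [-4.6, 3.7, 26.2]
grip_width: -0.0003
```

The button hit bottom: about 4 N of spring, then a hard stop. Lift clear and check.

>>> step_arm([
  {"x": 0,"y": 0,"z": -1,"wx": 0,"wy": 0,"wz": 0,"gripper": 0},
  {"x": 0,"y": 0,"z": -3,"wx": 0,"wy": 0,"wz": 0,"gripper": 0},
  {"x": 0,"y": 0,"z": -4,"wx": 0,"wy": 0,"wz": 0,"gripper": 0},
  {"x": 0,"y": -2,"z": -4,"wx": 0,"wy": 0,"wz": 0,"gripper": 0},
  {"x": -2,"y": 2,"z": -4,"wx": 0,"wy": 0,"wz": 0,"gripper": 0},
  {"x": -3,"y": 3,"z": 0,"wx": 0,"wy": 0,"wz": 0,"gripper": 0},
  {"x": -3,"y": 3,"z": 0,"wx": 0,"wy": 0,"wz": 0,"gripper": 0},
  {"x": 0,"y": 0,"z": 0,"wx": 0,"wy": 0,"wz": 0,"gripper": 0},
  {"x": 0,"y": 0,"z": 0,"wx": 0,"wy": 0,"wz": 0,"gripper": 0},
])

```text
time_s: 15.05
position: [0.4336, -0.0986, 0.4169]
tool_rot: [[-0.186, -0.983, 0.0], [-0.983, 0.186, -0.0], [0.0, -0.0, -1.0]]
ft_force: [0.8, -0.2, 0.3]
grip_width: -0.0003
```

```bash
python3 - <<'E'
from h import *
to(.4778,-.1885,.2)
a=snap('wrist','w9.png');phase(a,-10.8)
t=snap('top','t9.png')['color'];w=a['color'];s=snap('scene','s9.png')['color']
c=lambda i,w,h:cv2.resize(i,(w,h),interpolation=cv2.INTER_CUBIC)
cv2.imwrite('pics/v9.png',np.vstack([c(w,720,400)[:,:] if 0 else np.hstack([c(w,480,360),c(s[130:330,170:370],320,360)]),c(t[155:290,180:440],800,240)]))
E
```

```text
t 15.05 pos [ 0.4336 -0.0986  0.4169] phi -100.73 tilt [ 0. -0. -1.] grip -0.0003 F [ 0.8 -0.2  0.3] q1,6 [-28.1  72.6]
  delta tool cm [ 8.01 -6.01  4.35] 
blue 1390 [0.5836 0.07   0.08  ]
yellow 1116 [ 0.4866 -0.0449  0.08  ]
red 1409 [ 0.5607 -0.0582  0.08  ]
c [0.5352 0.0125] green deg -10.17 res mm [ 0.1  0.2 -0.2 -0.1  0.1 -0.1]
```

View pics/v9.png

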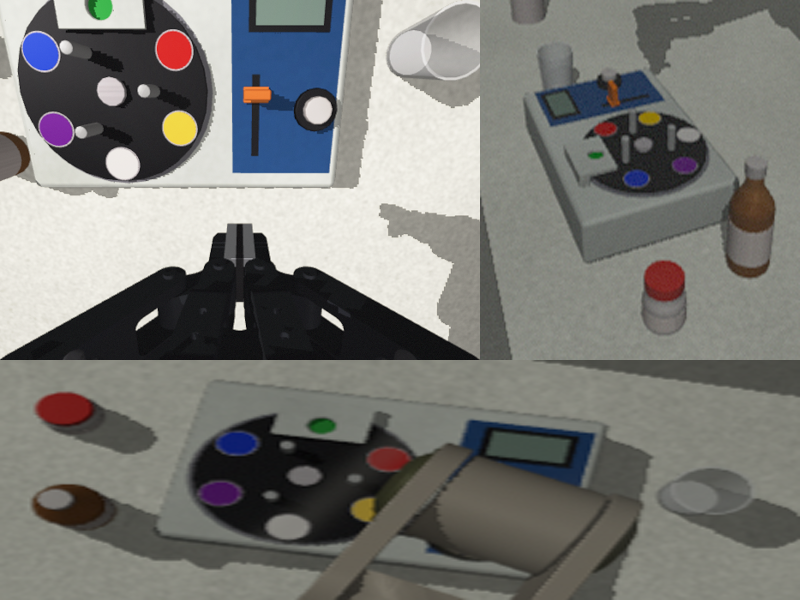

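Final view: green fills the window, the tab is at the far end, the button is up, and bottle, beaker and jar are unmoved. The arm is clear, so I hand in.

```bash
python3 -c "
from rig import env
print(env.close_job())"
```

```text
the job is handed in; nothing more can be done
None
```

The job is done in the order asked and handed in at about 15 s, with the gripper clear of everything.

- **Filter wheel:** I gripped stud1 and turned the wheel about 155° clockwise with the shutter untouched. The last fit puts green at −10.2°, and the window is at about −10.8°, so it is under 1 mm off centre. The final pictures show green filling the window.
- **Shutter:** I pushed the tab until it met a firm stop, with the force reaching 22 N.
- **Read button:** I pressed it until it went hard after about 4 N of spring, peaking at 26 N. I then lifted off, and no force remained. The last picture shows the button up as far as I can tell, though I did not measure its height.
- **Bottle, beaker and jar:** they look unmoved in the last pictures. I did not re-measure them.

**One check disagreed:** the camera fit gave about 40 mm of shutter travel, not 45 mm. The firm stop and the 19 mm left at the far end of the slot both fit a fully open shutter. The measured starting position was therefore either 4–5 mm off or the tab began slightly short of its end. I did not settle which.

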